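# Refit the hob's control knob and hold the gas valve in

### The job

I have had the portable gas hob apart for cleaning and want to light the ring. First push the small lever on the cartridge's regulator head all the way down to let the gas in; then put the control knob back on the hob's D-shaped valve stem, turned so that its flat matches, push it fully home and press it right in to the stop. Finish while holding it pressed in, because the safety valve shuts as soon as it comes up, and leave the other things on the island standing where they are.

Things in the scene. Friction and masses are not known exactly. Their poses are not given: they have to be found in the camera images.
- hob: portable gas hob, fixed, white case 250 deep (x) x 320 wide (y) mm, steel deck 70 mm above the island; origin: centre of its underside; its front is its own -x side (towards the robot, turned up to 0.25 rad). Left (+y): burner and pan support, 108 mm high, behind the valve stem. Right: cartridge bay under a rounded white lid, 110 mm high; in front of the lid the regulator head with its lever
- gas_lever (a joint): angle of the gas lever on the regulator head: 0 = raised (it stands 0.65 rad above level), 0.8 = all the way down (0.15 rad below level, against its stop, gas on). A stiff friction hinge: about 4 N straight down on the pad moves it and it stays where it is left
- lever_tip (a point): centre of the upper face of the lever's black finger pad, 22 mm wide and 26 mm long; it lies 50 mm out from the hinge and 5 mm above the lever's own centre line, and swings with the lever from about 34 mm above the hinge (raised) to about 3 mm below it (down). Press here from above; when down, its inner end lies on a thin wire rest that stands on the deck
- lever_pivot (a point): centre of the lever's hinge, 109 mm above the island; the hinge line is level, along the hob's y, and the lever points from it to the hob's front (-x of the hob)
- valve_stem (a joint): how far the valve stem is pressed in: 0 = out, 0.006 m = fully in at its stop. A spring pushes it out with 3.2 N at 0, rising to 8 N when fully in
- stem_tip (a point): axis of the brass valve stem at its top end, 97 mm above the island (27 mm above the deck) when out. Upright D-shaft, 10 mm diameter, one flat 2 mm from the axis along its whole length, top edge chamfered 1.5 mm. This point's x axis points squarely out of the flat (which faces the hob's front), z up. The stem does not turn
- knob: black control knob, 50 g, loose, standing bore down on the island right of the hob: round skirt 44 mm across and 17 mm high, on it a bar grip 14 mm wide and 40 mm long, from 17 to 38 mm above the underside. Origin: centre of the underside; x axis along the bar to its pointed nose (with a white line), z up; at the start its x axis is within 1.4 rad of that of stem_tip
- bore_end (a point): blind end of the D-bore in the knob's underside, on its axis, 15 mm above the underside. Bore 11.6 mm in diameter, its flat 2.8 mm from the axis on the nose side (+x): it goes on the stem only when the knob's x axis points as that of stem_tip does (within about 0.15 rad). Seated, this point rests on the stem's tip
- matchbox: closed matchbox 36x54x17 mm lying between the knob and the fruit basket, bystander
- mug: white dotted mug, 78 mm across and 93 mm high, at the right, bystander
- pepper_mill: turned wooden pepper mill, 55 mm across and 172 mm high, at the left, bystander
- salt_mill: small glass salt mill, 44 mm across and 90 mm high, at the left, bystander

How it is judged:
By the outcome, as a careful person would: the job done as asked, in the order asked, and still so for the second after the job is handed in, while the arm keeps its last pose, push and grip.
It also fails if it takes over 51 s, if anything falls off the work surface, if the arm or the gripper's body presses on something with over 40 N, if the wrist force passes 120 N, or if a joint passes its speed limit or range.

### The arm

A 6-joint arm with a two-finger parallel gripper is mounted at the origin on a cart in front of the work surface, level with it; the furniture and walls round the work are solid. World frame = base frame: x ahead of the robot, y to its left, z up, the work surface at z = 0. Lengths are in m, angles in rad, forces in N, time in s.
With the tool pointing down it reaches from about 0.25 to 0.725 m from the base axis. Payload 9.7 kg.
Tool frame: the origin (TCP) lies at the very end of the fingers, on their centre line; the grasp point (between the pads) lies 19 mm behind it; z points along the fingers, y is the direction in which the jaws open and shut (so a half turn about z gives the same grasp; the last joint's range is limited). The gripper opens to 85 mm and grips with 20 to 120 N. Pads are 22 mm wide; open, the fingers measure 114 mm over their backs; the gripper's body (76 mm by 85 mm) begins 54 mm behind the grasp point. The pads swing forward as they close: fully open they stand 13 mm farther back than shut.
Start: joints at [1.263, 0.087, 0.176, 1.66, 0, 1.571], TCP at [0.167, 0.524, 0.231] pointing down, gripper open.
Joint ranges: [-3.13, 3.13], [-0.85, 1.81], [-1.15, 1.24], [-2.2, 2.28], [-1.44, 1.52], [-3.14, 3.14]. Speed limits (rad/s): [2.22, 2.22, 2.57, 3.14, 3.14, 3.14].

### API

Orientations are given as a unit quaternion [w, x, y, z].
In Python, from rig import arm gives the robot as it stands.
- The arm moves only by the tool play_rows, never from a script. Its argument "motion" is a list of rows, each an object of numbers: "tx", "ty", "tz": the shift along the tool's x, y, z normalised to -1 to 1, where 1 is 0.15 m; "twist": the turn about the tool's z normalised to -1 to 1, where 1 is 60 degrees. In form: [{"tx": .., "ty": .., "tz": .., "twist": ..}, ...]. A call has 1 to 20 rows; each row is the pose to reach, as a shift and turn from the pose commanded when the call began, along the tool's axes at that moment; what a row does not reach only later rows make up. A row lasts 1/8 s, in which the tool goes at most 62.5 mm and 10.7 degrees, less where a joint would pass 70% of its speed; a pose out of reach is approached as far as the arm can. A call with a number of a shift or a turn outside -1 to 1 is refused whole. A call with a gripper value outside its range is refused whole. "hand" is the opening, from -1 (shut) to 1 (fully open), set as the call begins (left out, the last holds). The fingers move at their own pace and stop on an object; "grip_force" is the grip in N (left out, the last holds). Time passes only in rows, so rows that repeat a pose let the fingers close. It gives the time, the measured TCP pose, the force and the opening at its end, in the units of the state.
- arm.get_obs(): the state, without advancing time (a new reading comes with each control period).
- arm.get_image(name): name is "side" or "top"; returns (picture, depth): 400x640x3 uint8, blue, green, red; 400x640 float32, m along the optical axis (not along the pixel's ray), 0 where there is no reading.
- arm.camera_info(name): a dict with "mtx" (3x3 intrinsics, pixels), "k1" (the pictures are not rectified: a ray, as slopes to the right and down, at radius r is drawn at 1 + k1 r^2 times it, then the intrinsics apply), "extrinsics" (4x4, takes a point from camera to world coordinates). Camera axes: x right, y down, z forward; pixel columns grow to the right and rows downward; lengths in m; the calibration is good to about 2 mm. A picture is of the moment at which its call begins. camera_info takes no time and is no camera call.
- arm.close_job(): hands the job in, once; it reports no verdict.
The state is a dict: "clock": time; "joints": joint angles; "joint_velocities": joint speeds; "effort": joint torques, N m; "position": TCP position; "tcp_rot": TCP orientation; "wrist_force": force on the tool from outside, world axes, zero at the start; "wrist_torque": the same for the moment, N m; "width": opening from 0.0 (shut) to 1.0 (fully open).
Only numpy, scipy, OpenCV 4.12 (cv2) and the standard library are available. Lean on these libraries where they do the work, as an engineer would, in place of code of your own. Each camera call takes 0.05 s, during which the arm holds its last target. There are 200 camera calls.

## Working session

There is one attempt and no reset: what is moved stays moved. The work goes in short steps, Python scripts to look and compute and a tool call to move; the robot and the scene stay as the last step left them, time stands still between calls to the robot, and variables do not carry over. Pictures are saved under pics/ and viewed, about 8 in all and at most 12, crops included, and the job is handed in when it is done.

Besides the shell and the picture viewer there is one more tool, called after "Call:" by a JSON object that holds its "fn" and its "kwargs", one argument or row to a line. play_rows: Moves the arm, as the interface text tells. Scaled input: -1 to 1 covers 0.15 m each way for a shift and 60 degrees each way for a turn. Its arguments: {"type":"object","properties":{"motion":{"type":"array","items":{"type":"object","properties":{"tx":{"type":"number"},"ty":{"type":"number"},"tz":{"type":"number"},"twist":{"type":"number"}}}},"hand":{"type":"number"},"grip_force":{"type":"number"}},"required":["motion"]}

```bash
mkdir -p pics; ls; cat > h.py <<'E'
import numpy as np, cv2
from rig import arm
from scipy.spatial.transform import Rotation as R
def cam(n):
    c=arm.camera_info(n); return np.array(c["mtx"]),c["k1"],np.array(c["extrinsics"])
def rays(n,uv):
    M,k,E=cam(n); uv=np.atleast_2d(np.asarray(uv,float))
    s=cv2.undistortPoints(uv[:,None],M,np.array([k,0,0,0,0.]))[:,0]
    return E[:3,3],np.c_[s,np.ones(len(s))]@E[:3,:3].T
def onz(n,uv,z):
    o,d=rays(n,uv); return o+d*((z-o[2])/d[:,2])[:,None]
def cloud(n,dep):
    v,u=np.mgrid[:400,:640]; o,d=rays(n,np.c_[u.ravel(),v.ravel()])
    return (o+d*dep.reshape(-1,1)).reshape(400,640,3)
def proj(n,P):
    M,k,E=cam(n); P=np.atleast_2d(P); T=np.linalg.inv(E)
    return cv2.projectPoints(P.astype(float),cv2.Rodrigues(T[:3,:3])[0],T[:3,3],M,np.array([k,0,0,0,0.]))[0][:,0]
def snap(n,f):
    p,d=arm.get_image(n); np.savez('pics/'+f,p=p,d=d); cv2.imwrite(f'pics/{f}.png',p); return p,d
E
python3 - <<'E'
from h import *
for n in("side","top"):
    p,d=snap(n,n+"0"); print(n,arm.camera_info(n),(d>0).mean())
print(arm.get_obs())
E
```

```text
pics
side {'mtx': array([[486.61310921,   0.        , 320.03900828],
       [  0.        , 486.61310921, 199.56771861],
       [  0.        ,   0.        ,   1.        ]]), 'k1': -0.10813784968984172, 'extrinsics': array([[-0.99865575, -0.02411957,  0.04587962,  0.53127046],
       [-0.05037829,  0.65991045, -0.74965341,  0.8765695 ],
       [-0.01219512, -0.75095702, -0.66023846,  1.02980619],
       [ 0.        ,  0.        ,  0.        ,  1.        ]])} 0.956640625
top {'mtx': array([[466.57725512,   0.        , 324.65116614],
       [  0.        , 466.57725512, 200.47923714],
       [  0.        ,   0.        ,   1.        ]]), 'k1': -0.06066014973441026, 'extrinsics': array([[ 0.01314787, -0.98015851,  0.19777872,  0.29100025],
       [-0.99987623, -0.01459689, -0.00587031, -0.14421331],
       [ 0.00864079, -0.19767706, -0.98022912,  1.67752449],
       [ 0.        ,  0.        ,  0.        ,  1.        ]])} 0.9960625
{'clock': 0.1, 'joints': array([1.26299534e+00, 8.74202745e-02, 1.75227892e-01, 1.65979376e+00,
       1.01899543e-05, 1.57080346e+00]), 'joint_velocities': array([-0.00070356, -0.00102564,  0.00150971,  0.00016664, -0.00164718,
       -0.00079811]), 'effort': array([-2.52056952e-04, -5.21560013e+01,  4.65654373e+01,  1.59479713e-02,
        2.57415832e-05, -1.23082813e-05]), 'position': array([0.16656764, 0.52396447, 0.23065306]), 'tcp_rot': array([-9.62286521e-05,  1.53297182e-01,  9.88179953e-01, -5.87098186e-04]), 'wrist_force': array([-0.43049333, -0.16712426,  0.30187892]), 'wrist_torque': array([-0.0841502 , -0.02859608, -0.05826249]), 'width': 0.9974338316500112}
```

View pics/side0.png

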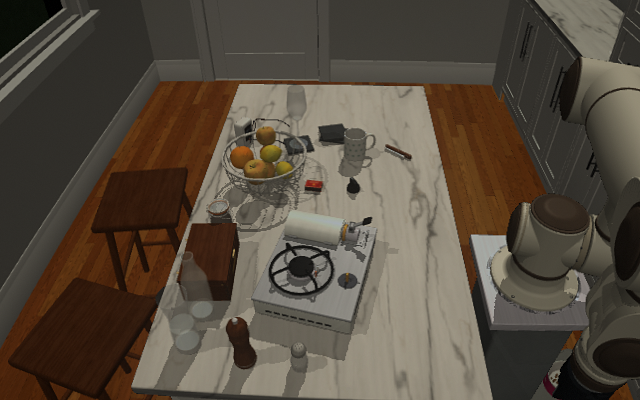

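View pics/top0.png

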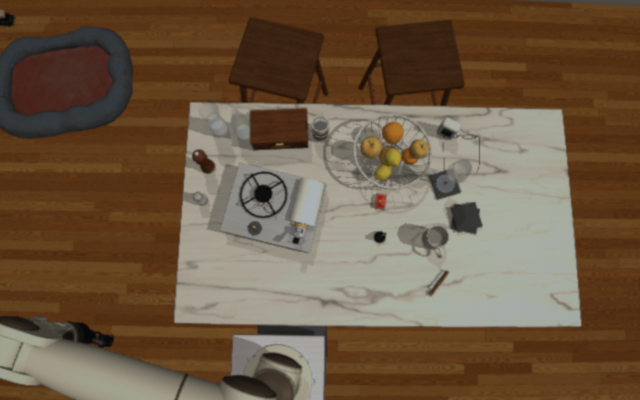

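The side view shows the hob at about (318,275), stem (347,281), lever pad (367,220), knob (353,186), matchbox (314,186) and mug (355,147). In the top view the stem is at (255,228), the lever at (297,236) and the knob at (380,237). Next I enlarge these areas.

```bash
python3 - <<'E'
from h import *
s=np.load('pics/side0.npz');t=np.load('pics/top0.npz')
def crop(p,u,v,w,h,W,H):
    return np.clip(cv2.resize(p[v:v+h,u:u+w],(W,H),interpolation=cv2.INTER_CUBIC).astype(float)*1.5,0,255).astype(np.uint8)
a=crop(s['p'],320,205,66,100,396,600); b=crop(s['p'],325,165,50,40,400,320); c=crop(t['p'],240,210,70,49,400,280)
cv2.imwrite('pics/c1.png',np.hstack([a,np.vstack([b,c])]))
cs,ct=cloud('side',s['d']),cloud('top',t['d'])
for n,C,L in(('s',cs,[(353,186),(347,281),(367,220),(314,186)]),('t',ct,[(380,237),(255,228),(297,236),(381,201)])):
    for u,v in L: print(n,u,v,C[v,u].round(3))
E
```

```text
s 353 186 [ 0.498 -0.336  0.023]
s 347 281 [0.514 0.09  0.065]
s 367 220 [ 0.465 -0.052  0.144]
s 314 186 [ 0.625 -0.341  0.016]
t 380 237 [ 0.493 -0.352  0.038]
t 255 228 [0.514 0.086 0.075]
t 297 236 [ 0.481 -0.063  0.129]
t 381 201 [ 0.626 -0.358  0.024]
```

View pics/c1.png

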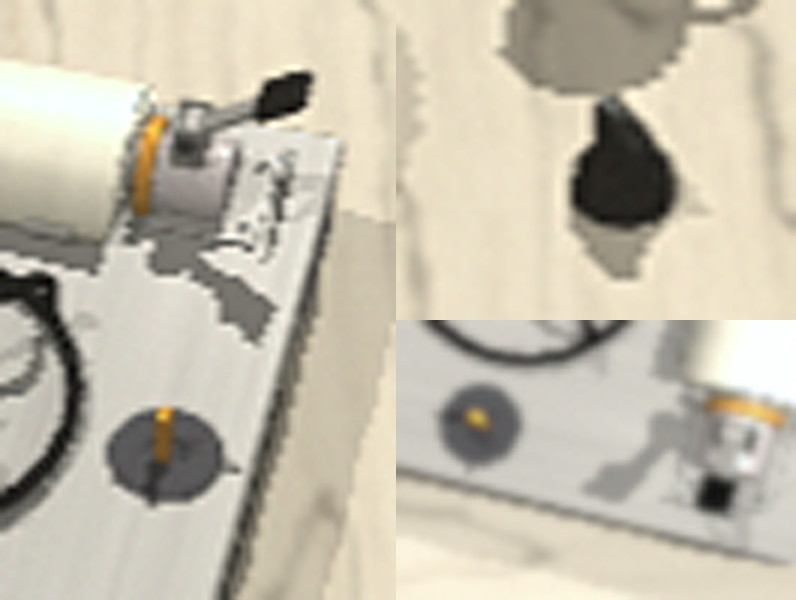

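The crops show the stem tip at side (347.2,273.7), the lever pad at about (367.5,221) and the knob's bar pointing up and away in the side view. Next I measure all of them.

```bash
python3 - <<'E'
from h import *
D={n:np.load(f'pics/{n}0.npz') for n in('side','top')}
C={n:cloud(n,D[n]['d']) for n in D}
# brass stem mask
for n,(u0,u1,v0,v1) in (('side',(335,360,265,295)),('top',(245,265,220,236))):
    p=D[n]['p']; hsv=cv2.cvtColor(p,cv2.COLOR_BGR2HSV)
    m=np.zeros((400,640),bool); m[v0:v1,u0:u1]=(hsv[v0:v1,u0:u1,1]>110)
    v,u=np.nonzero(m); print(n,'stem px',len(u),u.mean(),v.mean(),u.min(),u.max(),v.min(),v.max())
    print(np.c_[u,v].tolist()); P=C[n][v,u]; k=P[:,2]>.085; print(k.sum(),P[k].mean(0).round(4) if k.any() else '')
# dark disc round stem on deck z=.07
for n,(u0,u1,v0,v1) in (('side',(335,362,268,292)),('top',(245,265,219,238))):
    g=cv2.cvtColor(D[n]['p'],cv2.COLOR_BGR2GRAY)[v0:v1,u0:u1]; print(n,g.min(),np.percentile(g,[20,50,80]))
    v,u=np.nonzero(g<85); print('disc',onz(n,[[ (u.min()+u.max())/2+u0,(v.min()+v.max())/2+v0]],.071))
# knob + pad dark
for n,w,(u0,u1,v0,v1) in (('side','knob',(342,362,176,194)),('top','knob',(372,388,228,244)),('side','pad',(361,374,215,226)),('top','pad',(291,303,232,243))):
    g=cv2.cvtColor(D[n]['p'],cv2.COLOR_BGR2GRAY)[v0:v1,u0:u1]; print(n,w); print(g)
    P=C[n][v0:v1,u0:u1]; m=g<45
    if w=='knob':
        print('z',(P[...,2]*1000).round().astype(int))
        Q=P[m&(P[...,2]>.03)]; 
    else: Q=P[m&(P[...,2]>.11)]
    print(len(Q),Q.mean(0).round(4)); 
    if len(Q)>3:
        a=Q[:,:2]-Q[:,:2].mean(0); w_,V=np.linalg.eigh(a.T@a/len(a)); print(np.sqrt(w_),V[:,1],np.arctan2(V[1,1],V[0,1]))
# hob yaw: deck points from the top depth
P=C['top'].reshape(-1,3); m=(abs(P[:,2]-.07)<.006)&(abs(P[:,0]-.6)<.3)&(abs(P[:,1])<.3)
r=cv2.minAreaRect(P[m,:2].astype(np.float32)); print('deck',m.sum(),r)
P=C['side'].reshape(-1,3); m=(abs(P[:,2]-.07)<.006)&(abs(P[:,0]-.6)<.3)&(abs(P[:,1])<.3)
r=cv2.minAreaRect(P[m,:2].astype(np.float32)); print('deck',m.sum(),r)
E
```

```text
side stem px 24 346.875 276.625 346 348 273 281
[[346, 273], [347, 273], [348, 273], [346, 274], [347, 274], [348, 274], [346, 275], [347, 275], [348, 275], [346, 276], [347, 276], [348, 276], [346, 277], [347, 277], [348, 277], [346, 278], [347, 278], [348, 278], [346, 279], [347, 279], [346, 280], [347, 280], [346, 281], [347, 281]]
12 [0.5173 0.1582 0.1707]
top stem px 9 253.66666666666666 227.11111111111111 252 255 226 228
[[253, 226], [254, 226], [252, 227], [253, 227], [254, 227], [255, 227], [253, 228], [254, 228], [255, 228]]
6 [0.5147 0.0892 0.0946]
side 33 [ 59. 135. 141.]
disc [[0.50829716 0.09783271 0.071     ]]
top 47 [ 63.  117.5 136. ]
disc [[0.51404317 0.08845001 0.071     ]]
side knob
[[137 143 124  91  90  92  94  97  98 100  99 131 157 153 153 155 151 149
  150 151]
 [138 144 149 148 148 148 152 138 106  77  70 128 162 157 153 154 152 150
  151 151]
 [140 143 147 148 148 148 154 116  38  68  69  64 132 161 155 153 150 147
  151 152]
 [143 142 144 146 146 147 154 114  29  29  48  45  66 131 159 154 150 147
  150 151]
 [146 142 144 147 146 149 154 114  26  24  30  31
[... 5682 characters left out ...]
0 159 163 153]
 [134 127 109  87  86  99 111 118 122 137 143 140]
 [131 124  94  61  51  63  81  90  96 104 109 115]
 [117 107  73  35  22  28  39  51  76 104 113 115]
 [120  97  60  26  14  14  16  33  72 109 121 122]
 [122  86  44  19  12  14  17  44  88 114 122 121]
 [119  80  35  18  14  16  21  55  99 118 122 116]
 [113  83  47  31  24  22  33  67  99 115 121 120]]
24 [ 0.4662 -0.059   0.1432]
[0.00455967 0.00493383] [-0.79978862  0.60028174] 2.497739320067986
deck 4141 ((0.6769870519638062, 0.011257082223892212), (0.5753563642501831, 0.431729257106781), 78.04862976074219)
deck 6679 ((0.6779503226280212, 0.010015040636062622), (0.5927196145057678, 0.4607512056827545), 83.92180633544922)
```

```bash
python3 - <<'E'
from h import *
D={n:np.load(f'pics/{n}0.npz') for n in('side','top')}
C={n:cloud(n,D[n]['d']) for n in D}
out=[]
for n,(u,v,w,h) in (('side',(340,172,26,26)),('top',(368,225,26,26))):
    q=D[n]['p'][v:v+h,u:u+w].astype(float); q=255*(q/255)**.45
    out.append(cv2.resize(np.clip(q,0,255).astype(np.uint8),(390,390),interpolation=cv2.INTER_NEAREST))
cv2.imwrite('pics/c2.png',np.hstack(out))
def fit(P,lab):
    P=P[:,:2]
    for _ in range(4):
        c=np.polyfit(P[:,1],P[:,0],1); r=P[:,0]-np.polyval(c,P[:,1]); P=P[abs(r)<max(.004,1.5*r.std())] if len(P)>10 else P
    print(lab,len(P),'slope',c,'yaw',-np.arctan(c[0]),'std',r.std())
# front edge via depth drop along side rows / top columns
d=[];
for v in range(240,312):
    z=C['side'][v,330:390,2]; k=np.nonzero(z>.05)[0]
    if len(k): d.append((330+k.max()+.5,v))
fit(onz('side',d,.07),'side depth front')
d=[]
for u in range(228,306):
    z=C['top'][225:262,u,2]; k=np.nonzero(z>.05)[0]
    if len(k): d.append((u,225+k.max()+.5))
fit(onz('top',d,.07),'top depth front')
g=cv2.GaussianBlur(cv2.cvtColor(D['top']['p'],cv2.COLOR_BGR2GRAY),(3,3),0).astype(float)
c=np.polyfit(*np.array(d).T,1); e=[]
for u in range(228,306):
    v0=int(np.polyval(c,u)); s=np.diff(g[v0-6:v0+7,u]); e.append((u,v0-6+np.argmin(s)+.5))
fit(onz('top',e,.07),'top grey')
P=C['side']
# back edge (hidden?) and left edge from top
d=[]
for v in range(176,224):
    z=C['top'][v,200:250,2]; k=np.nonzero((z>.05))[0]
    if len(k): d.append((200+k.min()-.5,v))
Q=onz('top',d,.07)[:,:2]; c=np.polyfit(Q[:,0],Q[:,1],1); r=Q[:,1]-np.polyval(c,Q[:,0]); k=abs(r)<.005; c=np.polyfit(Q[k,0],Q[k,1],1); print('left edge yaw',np.arctan(c[0]),c,k.sum())
E
```

```text
side depth front 66 slope [0.23155217 0.455157  ] yaw -0.22754207603396182 std 0.0008635794175342776
top depth front 75 slope [0.23004984 0.45528751] yaw -0.22611572008388314 std 0.001017749221748458
top grey 78 slope [0.22800779 0.4586261 ] yaw -0.2241754530009344 std 0.0010606489728143113Traceback (most recent call last):
  File "<stdin>", line 36, in <module>
    raise TypeError("expected non-empty vector for x")
TypeError: expected non-empty vector for x
```

View pics/c2.png

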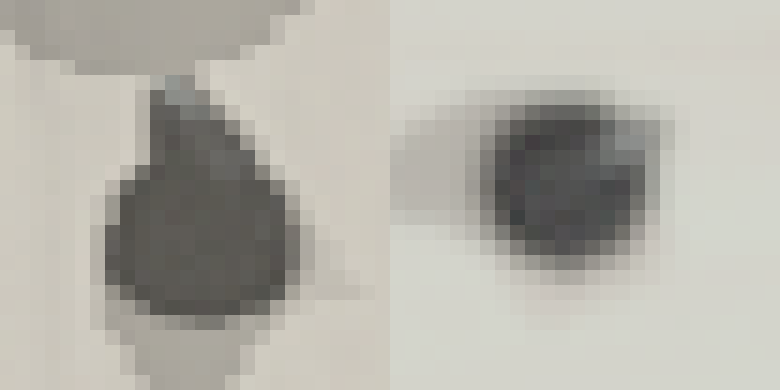

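The knob shows a lighter patch at its far (-y,+x) end: side about (351.6,178), top about (384,234). That disagrees with the text's 1.4 rad bound, so I'll check it again once I hold the knob. The hob yaw is -0.226 from both views. First comes the lever.

```bash
cat >> h.py <<'E'
def go(p,ty=None):
    o=arm.get_obs(); q=np.array(o['tcp_rot']); M=R.from_quat(q[[1,2,3,0]]).as_matrix()
    d=M.T@(np.array(p)-o['position']); th=np.arctan2(M[1,1],M[0,1])
    tw=0 if ty is None else -((ty-th+np.pi)%(2*np.pi)-np.pi)
    print('thy',th.round(4),'tx ty tz twist',(d/.15).round(3),round(tw/(np.pi/3),3),'calls',np.ceil(abs(d/.15).max()),'clock',o['clock'],'pos',o['position'].round(4),'j',o['joints'].round(2),'F',o['wrist_force'].round(1),'w',o['width'])
E
python3 -c "
from h import *
go([.457,-.056,.20],1.345)"
```

```text
thy 1.263 tx ty tz twist [-3.017 -3.098  0.208] -0.078 calls 4.0 clock 0.1 pos [0.1666 0.524  0.2307] j [1.26 0.09 0.18 1.66 0.   1.57] F [-0.4 -0.2  0.3] w 0.9974338316500112
```

Call:
{"fn": "play_rows", "kwargs": {
  "motion": [
    {"tx":-0.25,"ty":-0.26},
    {"tx":-0.5,"ty":-0.52},
    {"tx":-0.76,"ty":-0.775},
    {"tx":-0.76,"ty":-0.775}
  ],
  "hand": -1,
  "grip_force": 40
}}

```text
validation failed for argument at $.mo...
```

Call:
{"fn": "play_rows", "kwargs": {
  "motion": [
    {"tx":-0.25,"ty":-0.26},
    {"tx":-0.5,"ty":-0.52},
    {"tx":-0.76,"ty":-0.775},
    {"tx":-0.76,"ty":-0.775}
  ]
}}

```text
validation failed for argument at $.mo...
```

Call:
{"fn": "play_rows", "kwargs": {
  "motion": [
    {"tx":-0.25,"ty":-0.26},
    {"tx":-0.5,"ty":-0.52},
    {"tx":-0.76,"ty":-0.775},
    {"tx":-0.76,"ty":-0.775}
  ]
}}

```text
validation failed for argument at $.mo...
```

```bash
python3 -c "
from h import *
go([.457,-.056,.20],1.345)"
```

```text
thy 1.263 tx ty tz twist [-3.017 -3.098  0.208] -0.078 calls 4.0 clock 0.1 pos [0.1666 0.524  0.2307] j [1.26 0.09 0.18 1.66 0.   1.57] F [-0.4 -0.2  0.3] w 0.9974338316500112
```

All four fields are needed in every row.

Call:
{"fn": "play_rows", "kwargs": {
  "motion": [
    {"tx":-0.25,"ty":-0.26,"tz":0,"twist":0},
    {"tx":-0.5,"ty":-0.52,"tz":0,"twist":0},
    {"tx":-0.76,"ty":-0.775,"tz":0,"twist":0},
    {"tx":-0.76,"ty":-0.775,"tz":0,"twist":0}
  ],
  "hand": -1,
  "grip_force": 40
}}

```text
clock: 0.6
position: [0.2412, 0.3765, 0.2317]
tcp_rot: [0.0, 0.155, 0.988, 0.0]
wrist_force: [0.3, 0.2, -0.7]
width: 0.145
```

Call:
{"fn": "play_rows", "kwargs": {
  "motion": [
    {"tx":-0.25,"ty":-0.26,"tz":0,"twist":0},
    {"tx":-0.5,"ty":-0.52,"tz":0,"twist":0},
    {"tx":-0.76,"ty":-0.775,"tz":0,"twist":0},
    {"tx":-0.76,"ty":-0.775,"tz":0,"twist":0}
  ]
}}

```text
clock: 1.1
position: [0.3147, 0.2316, 0.2313]
tcp_rot: [0.0, 0.156, 0.988, -0.0]
wrist_force: [-0.5, 1.2, 0.5]
width: -0.003
```

Call:
{"fn": "play_rows", "kwargs": {
  "motion": [
    {"tx":-0.25,"ty":-0.26,"tz":0,"twist":0},
    {"tx":-0.5,"ty":-0.52,"tz":0,"twist":0},
    {"tx":-0.76,"ty":-0.775,"tz":0,"twist":0},
    {"tx":-0.76,"ty":-0.775,"tz":0,"twist":0}
  ]
}}

```text
clock: 1.6
position: [0.388, 0.0866, 0.2308]
tcp_rot: [-0.0, 0.155, 0.988, -0.0]
wrist_force: [-0.7, 1.2, 0.1]
width: -0.004
```

```bash
python3 -c "
from h import *
go([.457,-.056,.20],1.345)"
```

```text
thy 1.2588 tx ty tz twist [-0.73  -0.764  0.205] -0.082 calls 1.0 clock 1.6 pos [0.388  0.0866 0.2308] j [ 0.22 -0.27 -0.16  1.69 -0.    0.53] F [-0.7  1.2  0.1] w -0.004127164437330767
```

Call:
{"fn": "play_rows", "kwargs": {
  "motion": [
    {"tx":-0.25,"ty":-0.26,"tz":0,"twist":-0.08},
    {"tx":-0.5,"ty":-0.52,"tz":0.1,"twist":-0.08},
    {"tx":-0.73,"ty":-0.764,"tz":0.2,"twist":-0.08},
    {"tx":-0.73,"ty":-0.764,"tz":0.205,"twist":-0.08},
    {"tx":-0.73,"ty":-0.764,"tz":0.205,"twist":-0.08}
  ]
}}

```text
clock: 2.22
position: [0.4566, -0.0527, 0.2003]
tcp_rot: [-0.0, 0.111, 0.994, 0.0]
wrist_force: [1.0, 0.5, 0.3]
width: -0.004
```

```bash
python3 - <<'E'
from h import *
go([.457,-.056,.15],1.345)
p,d=snap('side','side1')
cv2.imwrite('pics/c3.png',np.clip(cv2.resize(p[150:250,310:410],(600,600),interpolation=cv2.INTER_CUBIC)*1.5,0,255).astype(np.uint8))
print(proj('side',[arm.get_obs()['position'],[.467,-.058,.143],[.454,-.055,.107]]))
E
```

```text
thy 1.3478 tx ty tz twist [-0.008 -0.021  0.335] 0.003 calls 1.0 clock 2.225 pos [ 0.4566 -0.0527  0.2003] j [-0.12 -0.14 -0.1   1.61  0.    0.11] F [1.  0.5 0.3] w -0.003977726194630018
[[371.54388194 203.97067865]
 [366.28264991 218.79966802]
 [370.46536789 229.40938101]]
```

View pics/c3.png

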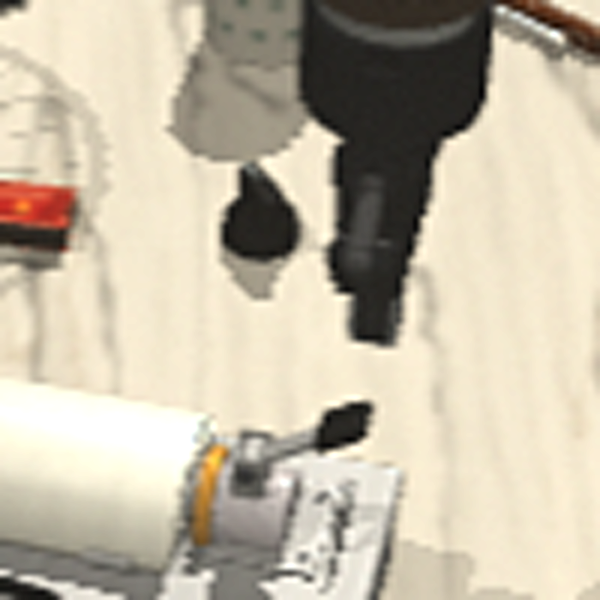

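The fingertip is at about side (374,206) and the pad at (367.5,221), in line as computed. I press down now.

Call:
{"fn": "play_rows", "kwargs": {
  "motion": [
    {"tx":0,"ty":-0.02,"tz":0.2,"twist":0},
    {"tx":0,"ty":-0.02,"tz":0.35,"twist":0},
    {"tx":0,"ty":-0.02,"tz":0.42,"twist":0},
    {"tx":0,"ty":-0.02,"tz":0.47,"twist":0},
    {"tx":0,"ty":-0.02,"tz":0.52,"twist":0},
    {"tx":0,"ty":-0.02,"tz":0.57,"twist":0},
    {"tx":0,"ty":-0.02,"tz":0.6,"twist":0},
    {"tx":0,"ty":-0.02,"tz":0.605,"twist":0}
  ]
}}

```text
clock: 3.28
position: [0.4559, -0.0568, 0.1096]
tcp_rot: [-0.0, 0.112, 0.994, 0.0]
wrist_force: [-2.1, 1.9, 4.7]
width: -0.003
```

Call:
{"fn": "play_rows", "kwargs": {
  "motion": [
    {"tx":0,"ty":0,"tz":0.01,"twist":0},
    {"tx":0,"ty":0,"tz":0.015,"twist":0},
    {"tx":0,"ty":0,"tz":0.015,"twist":0}
  ]
}}

```text
clock: 3.65
position: [0.456, -0.0572, 0.1076]
tcp_rot: [0.0, 0.112, 0.994, -0.0]
wrist_force: [-0.4, 3.1, 3.4]
width: -0.0
```

Call:
{"fn": "play_rows", "kwargs": {
  "motion": [
    {"tx":0,"ty":0,"tz":0.01,"twist":0},
    {"tx":0,"ty":0,"tz":0.02,"twist":0},
    {"tx":0,"ty":0,"tz":0.02,"twist":0}
  ]
}}

```text
clock: 4.03
position: [0.4562, -0.0572, 0.1064]
tcp_rot: [0.001, 0.112, 0.994, -0.0]
wrist_force: [-6.4, 3.9, 17.9]
width: -0.003
```

Call:
{"fn": "play_rows", "kwargs": {
  "motion": [
    {"tx":0,"ty":0,"tz":0.008,"twist":0},
    {"tx":0,"ty":0,"tz":0.015,"twist":0},
    {"tx":0,"ty":0,"tz":0.015,"twist":0}
  ]
}}

```text
clock: 4.4
position: [0.4563, -0.0572, 0.1057]
tcp_rot: [0.002, 0.112, 0.994, -0.0]
wrist_force: [-12.1, 4.7, 32.1]
width: -0.0
```

The lever moved at 3–5 N and came to a firm stop at about 32 N with the tip at z = 0.106, where the down position is expected. Now up and over to the knob.

Call:
{"fn": "play_rows", "kwargs": {
  "motion": [
    {"tx":0,"ty":0,"tz":-0.2,"twist":0},
    {"tx":0,"ty":0,"tz":-0.5,"twist":0},
    {"tx":0,"ty":0,"tz":-0.5,"twist":0}
  ],
  "hand": 0.2
}}

```text
clock: 4.78
position: [0.4573, -0.0578, 0.1802]
tcp_rot: [0.003, 0.112, 0.994, -0.001]
wrist_force: [-0.3, 0.4, -1.0]
width: 0.597
```

```bash
python3 - <<'E'
from h import *
go([.4955,-.347,.12],.52)
E
```

```text
thy 1.3464 tx ty tz twist [-0.675 -1.823  0.406] 0.789 calls 2.0 clock 4.775 pos [ 0.4573 -0.0578  0.1802] j [-0.13 -0.14 -0.15  1.56 -0.    0.1 ] F [-0.3  0.4 -1. ] w 0.5968183481420883
```

Call:
{"fn": "play_rows", "kwargs": {
  "motion": [
    {"tx":-0.11,"ty":-0.3,"tz":0,"twist":0},
    {"tx":-0.22,"ty":-0.6,"tz":0,"twist":0},
    {"tx":-0.33,"ty":-0.91,"tz":0.1,"twist":0},
    {"tx":-0.33,"ty":-0.91,"tz":0.1,"twist":0}
  ]
}}

```text
clock: 5.28
position: [0.4729, -0.2039, 0.1595]
tcp_rot: [-0.002, 0.114, 0.994, -0.0]
wrist_force: [-0.8, 1.2, 0.3]
width: 0.597
```

Call:
{"fn": "play_rows", "kwargs": {
  "motion": [
    {"tx":-0.11,"ty":-0.3,"tz":0,"twist":0.17},
    {"tx":-0.22,"ty":-0.6,"tz":0.1,"twist":0.34},
    {"tx":-0.34,"ty":-0.91,"tz":0.2,"twist":0.51},
    {"tx":-0.34,"ty":-0.91,"tz":0.3,"twist":0.68},
    {"tx":-0.34,"ty":-0.91,"tz":0.3,"twist":0.79},
    {"tx":-0.34,"ty":-0.91,"tz":0.3,"twist":0.79}
  ]
}}

```text
clock: 6.02
position: [0.493, -0.3452, 0.1165]
tcp_rot: [-0.001, 0.501, 0.865, -0.0]
wrist_force: [-0.4, 0.6, -0.2]
width: 0.6
```

```bash
python3 - <<'E'
from h import *
go([.4955,-.347,.021],.52)
p,d=snap('side','side2')
a=cv2.resize(p[200:260,325:400],(600,480),interpolation=cv2.INTER_CUBIC)
cv2.imwrite('pics/c4.png',np.clip(a*1.5,0,255).astype(np.uint8))
C=cloud('side',d); g=cv2.cvtColor(p,cv2.COLOR_BGR2GRAY)
Q=C[212:240,355:385]; m=(g[212:240,355:385]<45)&(Q[...,2]>.09)&(Q[...,2]<.16)
v,u=np.nonzero(m); print(m.sum(),u.min()+355,u.max()+355,v.min()+212,v.max()+212,np.percentile(Q[m],[5,50,95],axis=0).round(3).tolist() if m.any() else '')
E
```

```text
thy 0.5205 tx ty tz twist [-0.019  0.009  0.637] 0.0 calls 1.0 clock 6.025 pos [ 0.493  -0.3452  0.1165] j [-0.61  0.2   0.08  1.45 -0.    0.44] F [-0.4  0.6 -0.2] w 0.6001887154316898
55 364 373 227 235 [[0.447, -0.062, 0.099], [0.458, -0.051, 0.104], [0.467, -0.043, 0.108]]
```

View pics/c4.png

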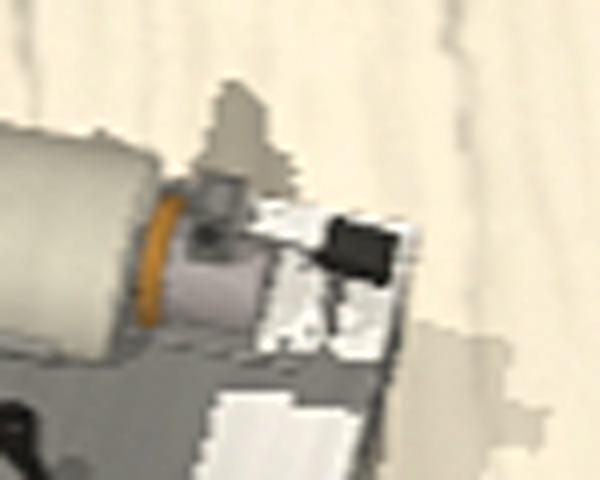

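The lever lies down on its rest: pad at side pixels u 364–373, v 227–235, with z about 0.104. Now I descend and grasp the knob.

Call:
{"fn": "play_rows", "kwargs": {
  "motion": [
    {"tx":-0.02,"ty":0.01,"tz":0.25,"twist":0},
    {"tx":-0.02,"ty":0.01,"tz":0.45,"twist":0},
    {"tx":-0.02,"ty":0.01,"tz":0.58,"twist":0},
    {"tx":-0.02,"ty":0.01,"tz":0.635,"twist":0},
    {"tx":-0.02,"ty":0.01,"tz":0.635,"twist":0}
  ]
}}

```text
clock: 6.7
position: [0.4961, -0.3475, 0.0223]
tcp_rot: [0.0, 0.501, 0.865, -0.0]
wrist_force: [1.0, 0.3, 0.1]
width: 0.6
```

Call:
{"fn": "play_rows", "kwargs": {
  "motion": [
    {"tx":0,"ty":0,"tz":0,"twist":0},
    {"tx":0,"ty":0,"tz":0,"twist":0},
    {"tx":0,"ty":0,"tz":0,"twist":0},
    {"tx":0,"ty":0,"tz":0,"twist":0},
    {"tx":0,"ty":0,"tz":0,"twist":0}
  ],
  "hand": -1,
  "grip_force": 50
}}

```text
clock: 7.32
position: [0.4966, -0.3479, 0.0232]
tcp_rot: [0.001, 0.502, 0.865, -0.0]
wrist_force: [0.1, 0.6, 5.6]
width: 0.148
```

```bash
python3 - <<'E'
from h import *
go([.50,-.08,.35])
E
```

```text
thy 0.5195 tx ty tz twist [ 1.535  0.908 -2.181] 0.0 calls 3.0 clock 7.325 pos [ 0.4966 -0.3479  0.0232] j [-0.61  0.24 -0.06  1.27 -0.    0.44] F [0.1 0.6 5.6] w 0.1475662116284828
```

Call:
{"fn": "play_rows", "kwargs": {
  "motion": [
    {"tx":0,"ty":0,"tz":-0.2,"twist":0},
    {"tx":0,"ty":0,"tz":-0.5,"twist":0},
    {"tx":0.2,"ty":0.1,"tz":-0.9,"twist":0},
    {"tx":0.5,"ty":0.3,"tz":-1,"twist":0},
    {"tx":0.85,"ty":0.5,"tz":-1,"twist":0},
    {"tx":0.95,"ty":0.6,"tz":-1,"twist":0}
  ]
}}

```text
clock: 8.07
position: [0.5032, -0.1765, 0.1728]
tcp_rot: [0.0, 0.501, 0.866, 0.0]
wrist_force: [0.4, -0.0, -0.0]
width: 0.149
```

```bash
python3 - <<'E'
from h import *
go([.50,.07,.33],1.345)
E
```

```text
thy 0.5217 tx ty tz twist [ 1.435  0.801 -1.048] -0.786 calls 2.0 clock 8.075 pos [ 0.5032 -0.1765  0.1728] j [-0.34  0.03  0.01  1.54  0.    0.71] F [ 0.4 -0.  -0. ] w 0.14927616807111171
```

Call:
{"fn": "play_rows", "kwargs": {
  "motion": [
    {"tx":0.1,"ty":0.05,"tz":-0.3,"twist":0},
    {"tx":0.4,"ty":0.2,"tz":-0.6,"twist":-0.17},
    {"tx":0.7,"ty":0.4,"tz":-0.7,"twist":-0.34},
    {"tx":1.0,"ty":0.55,"tz":-0.8,"twist":-0.51},
    {"tx":1.0,"ty":0.55,"tz":-1,"twist":-0.68},
    {"tx":1.0,"ty":0.55,"tz":-1,"twist":-0.786},
    {"tx":1.0,"ty":0.55,"tz":-1,"twist":-0.786}
  ]
}}

```text
clock: 8.95
position: [0.5006, -0.0078, 0.3221]
tcp_rot: [0.0, 0.114, 0.993, 0.0]
wrist_force: [0.8, 0.7, -0.4]
width: 0.144
```

```bash
python3 - <<'E'
from h import *
go([.514,.089,.17],1.345)
p,d=snap('side','side3'); t=arm.get_obs()['position']
u,v=proj('side',t)[0].round().astype(int); print(u,v)
q=p[v-30:v+30,u-40:u+40].astype(float)
q=255*(q/255)**.5
cv2.imwrite('pics/c5.png',cv2.resize(q.astype(np.uint8),(800,600),interpolation=cv2.INTER_NEAREST))
E
```

```text
thy 1.3421 tx ty tz twist [0.059 0.649 1.014] -0.003 calls 2.0 clock 8.95 pos [ 0.5006 -0.0078  0.3221] j [-0.02  0.02  0.29  1.84  0.    0.21] F [ 0.8  0.7 -0.4] w 0.14365649714997655
356 177
```

View pics/c5.png

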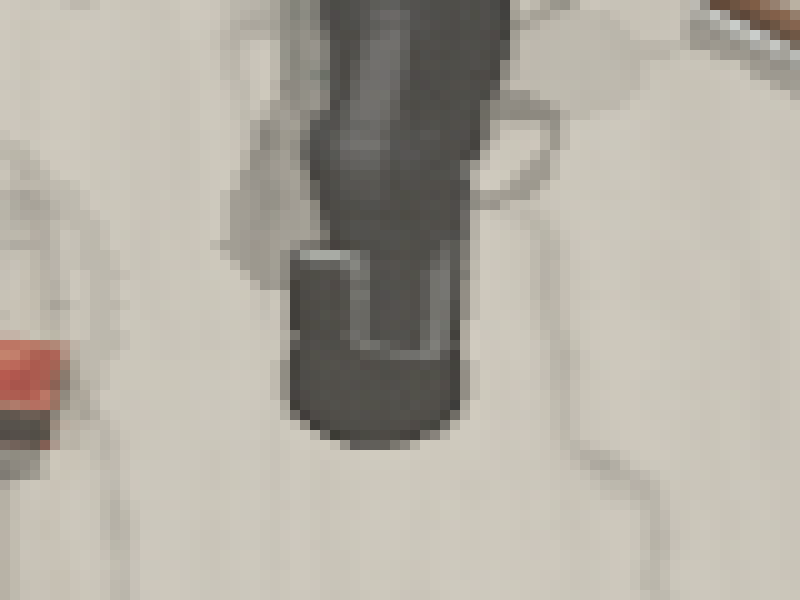

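The protruding bar end shows a light strip, but I can't tell a highlight from the painted line. It also shows the grip is about 8 mm off along the bar. I bring that end nearer to the side camera, facing it.

Call:
{"fn": "play_rows", "kwargs": {
  "motion": [
    {"tx":0,"ty":0.3,"tz":-0.2,"twist":-0.17},
    {"tx":0,"ty":0.6,"tz":-0.4,"twist":-0.34},
    {"tx":0,"ty":0.9,"tz":-0.6,"twist":-0.51},
    {"tx":0,"ty":1,"tz":-0.8,"twist":-0.68},
    {"tx":0,"ty":1,"tz":-0.9,"twist":-0.85},
    {"tx":0,"ty":1,"tz":-0.9,"twist":-0.85}
  ]
}}

```text
clock: 9.75
position: [0.5351, 0.1383, 0.457]
tcp_rot: [0.0, -0.323, 0.946, -0.0]
wrist_force: [0.1, 0.5, -1.2]
width: 0.152
```

Call:
{"fn": "play_rows", "kwargs": {
  "motion": [
    {"tx":-0.3,"ty":0,"tz":-0.1,"twist":-0.17},
    {"tx":-0.6,"ty":0,"tz":-0.1,"twist":-0.34},
    {"tx":-0.8,"ty":0,"tz":-0.1,"twist":-0.51},
    {"tx":-0.8,"ty":0,"tz":-0.1,"twist":-0.68},
    {"tx":-0.8,"ty":0,"tz":-0.1,"twist":-0.85},
    {"tx":-0.8,"ty":0,"tz":-0.1,"twist":-0.85}
  ]
}}

```text
clock: 10.5
position: [0.5576, 0.1874, 0.4464]
tcp_rot: [-0.009, -0.698, 0.716, 0.004]
wrist_force: [-1.0, -0.3, -1.4]
width: 0.149
```

```bash
python3 - <<'E'
from h import *
go([.514,.089,.17],1.345)
p,d=snap('side','side4'); t=arm.get_obs()['position']
u,v=proj('side',t)[0].round().astype(int); print(u,v)
q=p[v-30:v+30,u-40:u+40].astype(float)
q=255*(q/255)**.5
cv2.imwrite('pics/c6.png',cv2.resize(q.astype(np.uint8),(800,600),interpolation=cv2.INTER_NEAREST))
E
```

```text
thy 3.1162 tx ty tz twist [0.651 0.24  1.852] 1.691 calls 2.0 clock 10.5 pos [0.5576 0.1874 0.4464] j [ 0.32  0.54  1.23  2.28 -0.   -1.22] F [-1.  -0.3 -1.4] w 0.14864153774128877
328 190
```

View pics/c6.png

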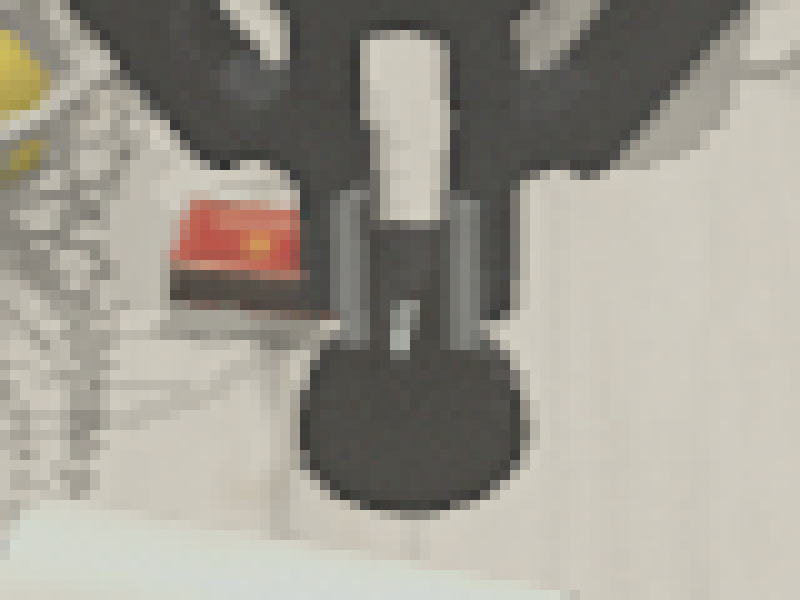

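That end carries the white line at crop (400,330), so it is the nose and points along tool -x. The text's 1.4 rad bound is therefore off, and I trust the picture. Seating depth will confirm it. Now I measure the knob offset in the hand and the stem axis.

```bash
python3 - <<'E'
from h import *
# knob skirt extent vs offset ex along tool x, both snaps
H=.0225
def ext(t,thx,ex,ey=0):
    a=np.linspace(0,2*np.pi,90); c=np.array(t)+[ex*np.cos(thx)+ey*np.sin(thx),ex*np.sin(thx)-ey*np.cos(thx),-H]
    P=np.vstack([c+np.c_[.022*np.cos(a),.022*np.sin(a),0*a+z] for z in(0,.017)])
    q=proj('side',P); return q[:,0].min(),q[:,0].max(),q[:,1].max()
for ex in(-.004,-.006,-.008,-.010): print(ex,np.round(ext([.5006,-.0078,.3221],1.3421+np.pi/2,ex),2),np.round(ext([.5576,.1874,.4464],3.1162+np.pi/2,ex),2))
for f in('side3','side4'):
    p=np.load(f'pics/{f}.npz')['p']; g=cv2.cvtColor(p,cv2.COLOR_BGR2GRAY)
    for v in (range(179,193) if f=='side3' else range(194,213)):
        k=np.nonzero(g[v,300:380]<60)[0]+300
        print(f,v,(k.min(),k.max()) if len(k) else '',end='; ')
    print()
# disc round the stem
for n,(u0,u1,v0,v1) in (('side',(332,364,266,294)),('top',(243,267,218,240))):
    p=np.load(f'pics/{n}0.npz')['p']; g=cv2.cvtColor(p,cv2.COLOR_BGR2GRAY)[v0:v1,u0:u1]; s=cv2.cvtColor(p,cv2.COLOR_BGR2HSV)[v0:v1,u0:u1,1]
    big=cv2.resize(g,None,fx=8,fy=8,interpolation=cv2.INTER_CUBIC); m=((big<95)*255).astype(np.uint8)
    m=cv2.morphologyEx(cv2.morphologyEx(m,cv2.MORPH_CLOSE,np.ones((31,31))),cv2.MORPH_OPEN,np.ones((41,41)))
    c=max(cv2.findContours(m,0,1)[0],key=cv2.contourArea); e=cv2.fitEllipse(c); uv=np.array(e[0])/8-.4375+[u0,v0]
    print(n,'disc',uv,np.array(e[1])/8,onz(n,uv,.071).round(4))
print('stem top side',onz('side',[[346.9,273.6]],.097),'top',onz('top',[[253.7,227.1]],.097), proj('side',[[.514,.089,.097]]))
E
```

```text
-0.004 [344.78 363.83 190.65] [316.44 340.13 208.64]
-0.006 [343.96 362.99 190.51] [316.35 340.08 209.37]
-0.008 [343.13 362.15 190.36] [316.26 340.03 210.1 ]
-0.01 [342.31 361.31 190.21] [316.17 339.98 210.84]
side3 179 (np.int64(345), np.int64(361)); side3 180 (np.int64(345), np.int64(361)); side3 181 (np.int64(345), np.int64(361)); side3 182 (np.int64(320), np.int64(361)); side3 183 (np.int64(309), np.int64(361)); side3 184 (np.int64(317), np.int64(361)); side3 185 (np.int64(307), np.int64(361)); side3 186 (np.int64(316), np.int64(361)); side3 187 (np.int64(305), np.int64(361)); side3 188 (np.int64(305), np.int64(361)); side3 189 (np.int64(305), np.int64(360)); side3 190 (np.int64(307), np.int64(358)); side3 191 (np.int64(315), np.int64(355)); side3 192 ; 
side4 194 (np.int64(315), np.int64(336)); side4 195 (np.int64(320), np.int64(338)); side4 196 (np.int64(319), np.int64(338)); side4 197 (np.int64(319), np.int64(339)); side4 198 (np.int64(319), np.int64(339)); side4 199 (np.int64(318), np.int64(339)); side4 200 (np.int64(318), np.int64(339)); side4 201 (np.int64(318), np.int64(339)); side4 202 (np.int64(318), np.int64(340)); side4 203 (np.int64(318), np.int64(340)); side4 204 (np.int64(318), np.int64(339)); side4 205 (np.int64(318), np.int64(339)); side4 206 (np.int64(318), np.int64(339)); side4 207 (np.int64(319), np.int64(338)); side4 208 (np.int64(320), np.int64(337)); side4 209 (np.int64(321), np.int64(336)); side4 210 (np.int64(324), np.int64(333)); side4 211 ; side4 212 ; 
side disc [347.21428585 280.54441357] [15.702075  19.1353054] [[0.5141 0.0934 0.071 ]]
top disc [254.13296509 228.00566673] [13.30136204 13.91598701] [[0.514  0.0897 0.071 ]]
stem top side [[0.51553276 0.09259451 0.097     ]] top [[0.51349149 0.08755193 0.097     ]] [[347.53216039 272.50320978]]
```

Call:
{"fn": "play_rows", "kwargs": {
  "motion": [
    {"tx":0.2,"ty":0.08,"tz":0.2,"twist":-0.17},
    {"tx":0.4,"ty":0.16,"tz":0.3,"twist":-0.34},
    {"tx":0.5,"ty":0.2,"tz":0.5,"twist":-0.51},
    {"tx":0.6,"ty":0.2,"tz":0.7,"twist":-0.68},
    {"tx":0.6,"ty":0.2,"tz":0.9,"twist":-0.85},
    {"tx":0.6,"ty":0.2,"tz":0.9,"twist":-0.95},
    {"tx":0.6,"ty":0.2,"tz":0.9,"twist":-0.95}
  ]
}}

```text
clock: 11.42
position: [0.5231, 0.0972, 0.3128]
tcp_rot: [0.005, 0.955, -0.296, -0.008]
wrist_force: [0.7, 0.5, 0.2]
width: 0.147
```

```bash
python3 - <<'E'
from h import *
go([.5208,.0884,.145],-1.796)
E
```

```text
thy -2.1723 tx ty tz twist [0.033 0.04  1.119] -0.359 calls 2.0 clock 11.425 pos [0.5231 0.0972 0.3128] j [ 0.19  0.11  0.36  1.84 -0.   -2.35] F [0.7 0.5 0.2] w 0.14656403998981737
```

Call:
{"fn": "play_rows", "kwargs": {
  "motion": [
    {"tx":0.02,"ty":0.02,"tz":0.2,"twist":-0.17},
    {"tx":0.03,"ty":0.04,"tz":0.5,"twist":-0.34},
    {"tx":0.03,"ty":0.04,"tz":0.75,"twist":-0.359},
    {"tx":0.03,"ty":0.04,"tz":0.9,"twist":-0.359},
    {"tx":0.03,"ty":0.04,"tz":0.9,"twist":-0.359}
  ]
}}

```text
clock: 12.05
position: [0.5207, 0.0891, 0.177]
tcp_rot: [0.004, 0.994, -0.112, -0.009]
wrist_force: [0.4, 0.7, -0.4]
width: 0.146
```

```bash
python3 - <<'E'
from h import *
go([.5208,.0884,.145],-1.796)
p,d=snap('side','side5'); o=arm.get_obs(); t=o['position']
g=cv2.cvtColor(p,cv2.COLOR_BGR2GRAY)
u,v=proj('side',t)[0].round().astype(int); print(u,v)
for w in range(v-2,v+22):
    k=np.nonzero(g[w,320:380]<60)[0]+320; print(w,k.min() if len(k) else '',k.max() if len(k) else '',end='; ')
q=p[v-30:v+45,u-50:u+50].astype(float); q=255*(q/255)**.5
cv2.imwrite('pics/c7.png',cv2.resize(q.astype(np.uint8),(800,600),interpolation=cv2.INTER_NEAREST))
def ext(t,thx,ex,H=.0225):
    a=np.linspace(0,2*np.pi,90); c=np.array(t)+[ex*np.cos(thx),ex*np.sin(thx),-H]
    P=np.vstack([c+np.c_[.022*np.cos(a),.022*np.sin(a),0*a+z] for z in(0,.017)])
    q=proj('side',P); return q[:,0].min(),q[:,0].max(),q[:,1].max()
for ex in(-.005,-.007,-.009): print(ex,np.round(ext(t,-.226,ex),2))
E
```

```text
thy -1.7958 tx ty tz twist [0.005 0.002 0.213] 0.0 calls 1.0 clock 12.05 pos [0.5207 0.0891 0.177 ] j [ 0.17  0.04  0.02  1.57 -0.   -2.75] F [ 0.4  0.7 -0.4] w 0.14563250170815364
345 250
248 337 356; 249 340 372; 250 320 372; 251 320 357; 252 320 371; 253 320 371; 254 320 371; 255 324 370; 256 325 370; 257 326 370; 258 327 357; 259 328 357; 260 328 357; 261 326 357; 262 329 356; 263 330 355; 264 330 354; 265 330 351; 266 331 332; 267 331 332; 268 331 333; 269 331 333; 270 331 366; 271 331 366; -0.005 [337.98 356.59 263.89]
-0.007 [338.78 357.41 264.05]
-0.009 [339.59 358.24 264.22]
```

View pics/c7.png

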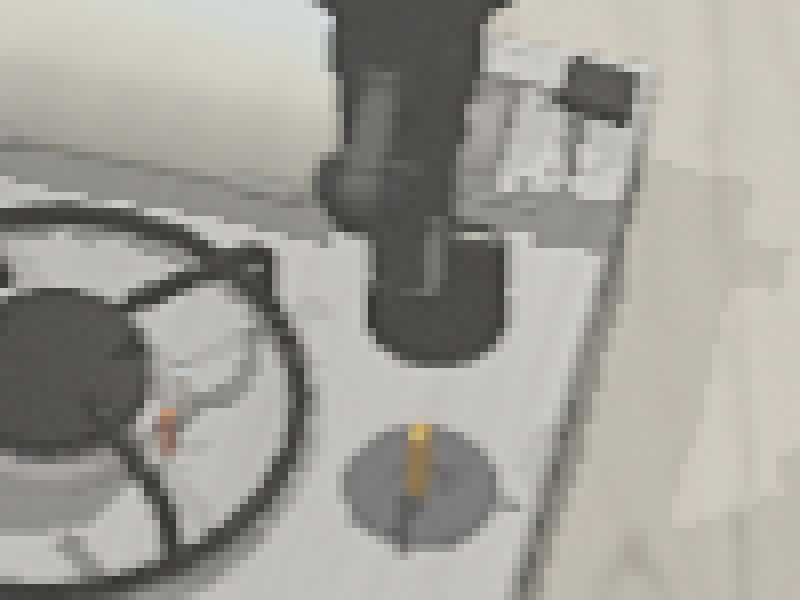

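The knob hangs just above the stem with its nose to the front (right), at crop (437,300), and the stem tip is at crop (420,430). I shift it about 2.5 mm and descend carefully.

Call:
{"fn": "play_rows", "kwargs": {
  "motion": [
    {"tx":0.017,"ty":0.004,"tz":0.15,"twist":0},
    {"tx":0.017,"ty":0.004,"tz":0.28,"twist":0},
    {"tx":0.017,"ty":0.004,"tz":0.35,"twist":0},
    {"tx":0.017,"ty":0.004,"tz":0.37,"twist":0},
    {"tx":0.017,"ty":0.004,"tz":0.37,"twist":0}
  ]
}}

```text
clock: 12.72
position: [0.5232, 0.0879, 0.1235]
tcp_rot: [0.004, 0.994, -0.11, -0.008]
wrist_force: [0.3, -0.4, -0.0]
width: 0.148
```

Call:
{"fn": "play_rows", "kwargs": {
  "motion": [
    {"tx":0,"ty":0,"tz":0.01,"twist":0},
    {"tx":0,"ty":0,"tz":0.02,"twist":0},
    {"tx":0,"ty":0,"tz":0.03,"twist":0},
    {"tx":0,"ty":0,"tz":0.03,"twist":0}
  ]
}}

```text
clock: 13.22
position: [0.5228, 0.0877, 0.1182]
tcp_rot: [0.004, 0.994, -0.109, -0.008]
wrist_force: [-0.6, -0.0, 0.5]
width: 0.149
```

Call:
{"fn": "play_rows", "kwargs": {
  "motion": [
    {"tx":0,"ty":0,"tz":0.01,"twist":0},
    {"tx":0,"ty":0,"tz":0.02,"twist":0},
    {"tx":0,"ty":0,"tz":0.02,"twist":0}
  ]
}}

```text
clock: 13.6
position: [0.5229, 0.0874, 0.1152]
tcp_rot: [0.004, 0.994, -0.109, -0.008]
wrist_force: [1.5, -4.3, 0.6]
width: 0.147
```

Call:
{"fn": "play_rows", "kwargs": {
  "motion": [
    {"tx":0,"ty":0,"tz":0.01,"twist":0},
    {"tx":0,"ty":0,"tz":0.02,"twist":0},
    {"tx":0,"ty":0,"tz":0.02,"twist":0}
  ]
}}

```text
clock: 13.98
position: [0.5229, 0.0873, 0.1124]
tcp_rot: [0.004, 0.994, -0.109, -0.008]
wrist_force: [0.7, -6.0, 2.3]
width: 0.146
```

The knob is entering the bore with a sideways force of about -6 N in y. I shift a little toward -y while going on down.

Call:
{"fn": "play_rows", "kwargs": {
  "motion": [
    {"tx":0,"ty":0.007,"tz":0,"twist":0},
    {"tx":0,"ty":0.007,"tz":0.01,"twist":0},
    {"tx":0,"ty":0.007,"tz":0.02,"twist":0},
    {"tx":0,"ty":0.007,"tz":0.02,"twist":0}
  ]
}}

```text
clock: 14.48
position: [0.5225, 0.0868, 0.1091]
tcp_rot: [0.004, 0.994, -0.109, -0.008]
wrist_force: [1.9, -2.4, -1.0]
width: 0.144
```

Call:
{"fn": "play_rows", "kwargs": {
  "motion": [
    {"tx":0,"ty":0,"tz":0.01,"twist":0},
    {"tx":0,"ty":0,"tz":0.02,"twist":0},
    {"tx":0,"ty":0,"tz":0.02,"twist":0}
  ]
}}

```text
clock: 14.85
position: [0.5224, 0.0867, 0.1061]
tcp_rot: [0.004, 0.994, -0.109, -0.008]
wrist_force: [2.0, -1.2, -1.9]
width: 0.146
```

Call:
{"fn": "play_rows", "kwargs": {
  "motion": [
    {"tx":0,"ty":0,"tz":0.01,"twist":0},
    {"tx":0,"ty":0,"tz":0.02,"twist":0},
    {"tx":0,"ty":0,"tz":0.02,"twist":0}
  ]
}}

```text
clock: 15.22
position: [0.5224, 0.0867, 0.1034]
tcp_rot: [0.004, 0.994, -0.109, -0.008]
wrist_force: [2.6, -1.5, 2.7]
width: 0.146
```

Call:
{"fn": "play_rows", "kwargs": {
  "motion": [
    {"tx":0,"ty":0,"tz":0.01,"twist":0},
    {"tx":0,"ty":0,"tz":0.02,"twist":0},
    {"tx":0,"ty":0,"tz":0.02,"twist":0}
  ]
}}

```text
clock: 15.6
position: [0.5224, 0.0867, 0.1005]
tcp_rot: [0.004, 0.994, -0.109, -0.008]
wrist_force: [1.2, -1.0, 6.3]
width: 0.148
```

Call:
{"fn": "play_rows", "kwargs": {
  "motion": [
    {"tx":0,"ty":0,"tz":0.007,"twist":0},
    {"tx":0,"ty":0,"tz":0.013,"twist":0},
    {"tx":0,"ty":0,"tz":0.013,"twist":0}
  ]
}}

```text
clock: 15.98
position: [0.5225, 0.0867, 0.0988]
tcp_rot: [0.004, 0.994, -0.109, -0.008]
wrist_force: [2.3, -1.3, 7.3]
width: 0.148
```

The spring rise shows the knob is seated. I press on to the hard stop.

Call:
{"fn": "play_rows", "kwargs": {
  "motion": [
    {"tx":0,"ty":0,"tz":0.007,"twist":0},
    {"tx":0,"ty":0,"tz":0.013,"twist":0},
    {"tx":0,"ty":0,"tz":0.013,"twist":0}
  ],
  "grip_force": 70
}}

```text
clock: 16.35
position: [0.5227, 0.0868, 0.0985]
tcp_rot: [0.003, 0.994, -0.109, -0.007]
wrist_force: [-2.7, -2.7, 19.1]
width: 0.139
```

Call:
{"fn": "play_rows", "kwargs": {
  "motion": [
    {"tx":0,"ty":0,"tz":0.006,"twist":0},
    {"tx":0,"ty":0,"tz":0.006,"twist":0},
    {"tx":0,"ty":0,"tz":0.006,"twist":0}
  ]
}}

```text
clock: 16.73
position: [0.5227, 0.0867, 0.0984]
tcp_rot: [0.003, 0.994, -0.109, -0.007]
wrist_force: [-4.2, -1.7, 23.9]
width: 0.142
```

Call:
{"fn": "play_rows", "kwargs": {
  "motion": [
    {"tx":0,"ty":0,"tz":0,"twist":0},
    {"tx":0,"ty":0,"tz":0,"twist":0},
    {"tx":0,"ty":0,"tz":0,"twist":0},
    {"tx":0,"ty":0,"tz":0,"twist":0}
  ]
}}

```text
clock: 17.23
position: [0.5227, 0.0867, 0.0983]
tcp_rot: [0.003, 0.994, -0.109, -0.007]
wrist_force: [-4.4, -2.1, 24.5]
width: 0.141
```

```bash
python3 - <<'E'
from h import *
p,d=snap('side','side6'); o=arm.get_obs(); print(o['position'],o['wrist_force'],o['clock'])
q=p[200:320,290:400].astype(float); q=255*(q/255)**.5
a=cv2.resize(q.astype(np.uint8),(550,600),interpolation=cv2.INTER_NEAREST)
cv2.imwrite('pics/c8.png',a)
p0=np.load('pics/side0.npz')['p']
df=cv2.absdiff(p,p0).max(2); 
for n,(u0,u1,v0,v1) in dict(matchbox=(304,325,178,195),mug=(342,378,125,168),pepper=(225,258,316,370),salt=(288,310,340,374)).items(): print(n,df[v0:v1,u0:u1].mean(),df[v0:v1,u0:u1].max())
E
```

```text
[0.52273726 0.08675487 0.09837133] [-4.44484188 -2.77972957 24.25695129] 17.275
matchbox 26.988795518207283 126
mug 56.00452196382429 137
pepper 5.914141414141414 71
salt 6.790106951871658 47
```

View pics/c8.png

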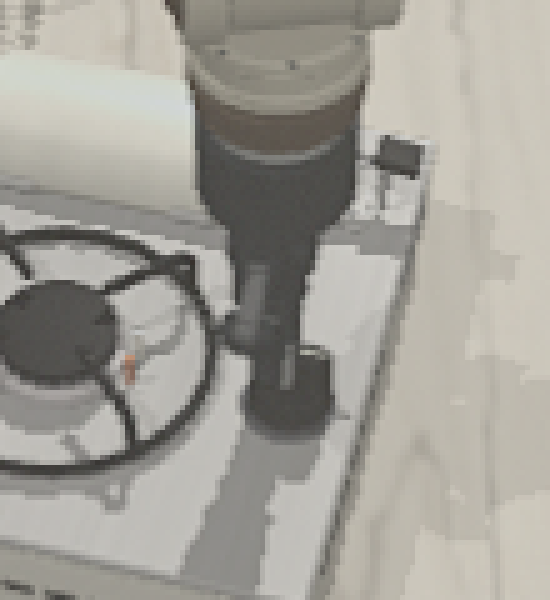

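The knob sits just above the deck with its nose to the front, at crop (290,400). The lever is still down, at crop (400,155). Handing in.

```bash
python3 -c "
from rig import arm
print(arm.close_job())"
```

```text
the job is handed in; nothing more can be done
None
```

The lever is down and the knob is on the stem. I handed the job in at about 17.3 s with the arm still holding the knob pressed in.

- **Lever:** It moved at 3–5 N and met a hard stop with the fingertip at z = 0.106 m. I pressed it to 32 N. The side pictures taken afterwards, including the last, show the pad down.
- **Knob:** It went onto the stem with the nose to the hob's front. It descended about 15 mm, then the spring force rose to about 7 N. It reached the hard stop with the tool at z = 0.0984 m, against 0.0985 m calculated. The arm holds it there with 24 N.

**Checks that disagreed:**
- **Knob's starting angle:** The text says the knob started within 1.4 rad of the stem's direction. The white line showed the nose about 2.3 rad away. I followed the picture, and the knob going fully home agrees with that.
- **Knob position:** My first estimate was about 8 mm off along the bar. I measured it again in the grip and corrected for it.
- **Side camera:** It read about 3 mm off in y against the top camera and the arm, so I used differences within one view.
- **Bystanders:** I compared the last picture with the first.
  - The two mills showed only small changes.
  - The mug and matchbox areas changed more. I put that down to the arm and its shadow being in view, so their places were not checked cleanly. The arm felt no contact near them.

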